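# Bring the rover wheel's valve to the top

## Task

Turn the rover wheel on the sloping balancing stand by pushing its grey spokes, one after another, with a fingertip, until the red-capped valve stem points straight up the slope, right at the yellow pointer. The tyre and the valve stem have just been sealed, so touch neither; do not pull the wheel up off its bearing seat, and leave the bottle, screwdriver and parts case where they are. Finish with the wheel at rest and your hand clear of it.

Things in the scene. Friction and masses are not known exactly. Their poses are not given: they have to be found in the camera images.
- stand: Fixed balancing stand, blue base 310 x 430 x 12 mm. Origin on the bench straight below the hub; z up, x horizontal towards the wheel's low edge (away from the pointer), y left. The wheel's plane slopes 35 degrees; its open face looks up and to +x: the axle out of the face is (0.574, 0, 0.819) and straight up the slope is (-0.819, 0, 0.574) in this frame.
- hub (a point): Centre of the wheel on its axle, in the tyre's mid-plane, 150 mm above the bench (fixed). The hub is a cylinder 52 mm in diameter reaching 48 mm out along the axle. Five radial spokes 72 degrees apart join it to the rim (inner edge at radius 104 mm). The gaps between spokes are empty for 40 mm behind them, but for the stand's round pedestal, 44 mm thick, behind the hub.
- spoke_mid (a point): Middle of one grey spoke, the one 36 degrees round from the stem in the sense of growing wheel angle: 66 mm from the axle, 28 mm out of the tyre's mid-plane towards the open face. Every spoke is straight, 12 mm wide, 14 mm deep (21 to 35 mm out of that plane), free from radius 26 to 104 mm. It turns with the wheel.
- bar_mid (a point): Middle of the fixed steel bar, 16 mm thick, 390 mm long, which runs along the stand's y across the face, 66 mm out from the hub along the axle (54 mm higher than the hub), on a post at each end. It keeps a finger from going round with a spoke: reach the spokes from above in the wheel's upper half, between bar and pointer.
- stem_tip (a point): Tip of the valve stem's red cap (13 mm thick), which sticks out of the rim's face and points away from the hub: 129 mm from the axle, 28 mm out of the tyre's mid-plane. The stem is half-way between two spokes: spokes at 36, 108, 180, 252, 324 degrees from it. Right when straight up the slope from the hub, at the yellow pointer.
- pointer_tip (a point): Tip of the fixed yellow pointer at the top of the stand, just above the tyre's upper edge, in the vertical plane through the axle: 142 mm from the hub horizontally, 268 mm above the bench. Its post, 10 mm thick and 265 mm tall, is 26 mm behind the tip.
- wheel (a joint): Wheel angle, rad: 0 or any multiple of 2 pi when the stem is straight up the slope; growing values take the stem from the top towards the stand's -y side (counter-clockwise seen facing the open face). No stops. Bearing friction about 0.15 N m: a few newtons on a spoke turn it, it stays where left and coasts little. Starts with the stem in the lower half.
- wheel_lift (a joint): How far the wheel has been pulled up along its axle off its bearing seat, in m: 0 is seated, 0.012 the most. Its weight keeps it seated.
- tyre: Black rubber tyre on the wheel: outer diameter about 320 mm, a round tube 44 mm thick from radius 114 to 158 mm. Not to be touched. Origin at the hub, turns with the wheel.
- stem: Brass valve stem with its red cap, fixed to the rim, from radius 105 to 136 mm, at most 35 mm out of the tyre's mid-plane. Not to be touched. Origin at the hub, turns with the wheel.
- bottle: White sealant bottle with orange cap, 50 mm diameter, 130 mm tall, standing beside the stand. Origin at the centre of its foot.
- screwdriver: Red-handled screwdriver, 180 mm long, lying on the bench beyond the stand. Origin at its middle, underside.
- case: Flat clear parts case, 90 x 130 x 28 mm, lying on the bench beside the stand. Origin at the centre of its underside.

How it is judged:
By the outcome, as a careful person would: the job done as asked, in the order asked, and still so for the second after the job is handed in, with the robot touching nothing.
It also fails if it takes over 54 s, if anything falls off the work surface, if the arm or the gripper's body presses on something with over 40 N, if the wrist force passes 120 N, or if a joint passes its speed limit or range.

## Robot

A 6-joint arm with a two-finger parallel gripper is mounted at the origin on the work surface. World frame = base frame: x ahead of the robot, y to its left, z up, the work surface at z = 0. Lengths are in m, angles in degrees, forces in N, time in s.
With the tool pointing down it reaches from about 0.3 to 0.875 m from the base axis. Payload 6.4 kg.
Tool frame: the origin (TCP) lies between the finger pads; the fingertips stand 25 mm ahead of it and the grasp point (between the pads) lies 6 mm ahead of it; x points along the fingers, y is the direction in which the jaws open and shut, and the axes are right-handed (so a half turn about x gives the same grasp; the last joint's range is limited). The gripper opens to 85 mm and grips with 20 to 120 N. Pads are 22 mm wide; open, the fingers measure 114 mm over their backs; the gripper's body (76 mm by 85 mm) begins 54 mm behind the grasp point. The pads swing forward as they close: fully open they stand 13 mm farther back than shut.
Start: joints at [-81.263, 10.359, 92.074, -0, 77.567, -11.82], TCP at [0.202, -0.538, 0.234] pointing down, gripper open.
Joint ranges: [-171.53, 171.53], [-51.25, 118.39], [17.06, 147.69], [-65.23, 245.23], [0, 150.52], [-178.68, 178.68]. Speed limits (degrees/s): [147.25, 147.25, 172.46, 180, 180, 180].

## Interface

Orientations are given as a 3x3 rotation matrix whose columns are the frame's x, y, z axes.
In Python, from station import read_state, get_image, job, nets gives the robot as it stands. The module is installed in compiled form; this text tells all that it offers.
- The arm moves only by the tool carry_out, never from a script. Its argument "rows" is a list of rows, each an object of numbers: "ax", "ay", "az": the turn, a rotation vector about the tool's x, y, z in rad; "dx", "dy", "dz": the shift along the tool's x, y, z in mm; "claw": the opening, from -1 (shut) to 1 (fully open), so that 0 is half open. In form: [{"ax": .., "ay": .., "az": .., "dx": .., "dy": .., "dz": .., "claw": ..}, ...]. A call has 1 to 8 rows; each row is the pose to reach, as a shift and turn from the pose commanded when the call began, along the tool's axes at that moment; what a row does not reach only later rows make up. A row lasts 1/12 s, in which the tool goes at most 41.7 mm and 7.16 degrees, less where a joint would pass 70% of its speed; a pose out of reach is approached as far as the arm can. A call with a gripper value outside its range is refused whole. The fingers move at their own pace and stop on an object; the grip force is fixed at half the most. Time passes only in rows, so rows that repeat a pose let the fingers close. It gives the time, the measured TCP pose, the force and the opening at its end, in the units of the state.
- read_state(): the state, without advancing time (a new reading comes with each control period).
- get_image(name): name is "side" or "top" or "wrist"; returns a dict with "image" (400x640x3 uint8, red, green, blue), "range_z" (400x640 float32, m along the optical axis (not along the pixel's ray), 0 where there is no reading), "intrinsics" (3x3 intrinsics, pixels), "pose" (4x4, takes a point from camera to world coordinates). Camera axes: x right, y up, looking along -z (the intrinsics and any distortion apply to the point x, -y, -z); pixel columns grow to the right and rows downward; lengths in m; the calibration is good to about 2 mm. A picture is of the moment at which its call begins.
- job.sign_off(): hands the job in, once; it reports no verdict.
Trained networks look in the newest picture that a camera, given by its name, has taken for a name from the list of things; names that differ only in an ending like _2 or _b are one class to them, and where a whole thing is asked for, a point or a joint stands for the part that bears it (a point fixed in the world has none). Each returns a list of dicts, best first, with "p" (0 to 1); they miss things now and then, are a little off and sometimes report something else, mostly with a low value. They report only what shows in the picture. A call takes as long as a camera call.
- nets.regions_of(camera, label): "mask" (400x640 bool, what is visible of it) and "xy" ([column, row] in pixels, amid what is visible of it).
The state is a dict: "t": time; "qpos": joint angles; "joint_vel": joint speeds; "joint_torque": joint torques, N m; "eef_pos": TCP position; "tool_rot": TCP orientation; "contact_force": force on the tool from outside, world axes, zero at the start; "ft_torque": the same for the moment, N m; "opening": opening from 0.0 (shut) to 1.0 (fully open).
Only numpy, scipy, OpenCV 4.12 (cv2) and the standard library are available. Lean on these libraries where they do the work, as an engineer would, in place of code of your own. Each camera call takes 0.05 s, during which the arm holds its last target. There are 200 camera calls.

## Working session

There is one attempt and no reset: what is moved stays moved. The work goes in short steps, Python scripts to look and compute and a tool call to move; the robot and the scene stay as the last step left them, time stands still between calls to the robot, and variables do not carry over. Pictures are saved under pics/ and viewed, about 8 in all and at most 12, crops included, and the job is handed in when it is done.

Besides the shell and the picture viewer there is one more tool, called after "Call:" by a JSON object that holds its "fn" and its "kwargs", one argument or row to a line. carry_out: Moves the arm, as the interface text tells. Its arguments: {"type":"object","properties":{"rows":{"type":"array"}},"required":["rows"]}

```bash
mkdir -p pics; cat > h.py <<'E'
import numpy as np, cv2
from station import read_state, get_image, job, nets
def deproj(im,u,v,z=None):
    K=im["intrinsics"];z=im["range_z"][int(v),int(u)] if z is None else z
    p=np.array([(u-K[0,2])/K[0,0]*z,-(v-K[1,2])/K[1,1]*z,-z,1]);return (im["pose"]@p)[:3]
def cloud(im,mask):
    vs,us=np.nonzero(mask&(im["range_z"]>0));z=im["range_z"][vs,us];K=im["intrinsics"]
    P=np.stack([(us-K[0,2])/K[0,0]*z,-(vs-K[1,2])/K[1,1]*z,-z,np.ones_like(z)],1);return (P@im["pose"].T)[:,:3]
def proj(im,p):
    q=np.linalg.inv(im["pose"])@np.append(p,1);K=im["intrinsics"];z=-q[2]
    return np.array([K[0,0]*q[0]/z+K[0,2],-K[1,1]*q[1]/z+K[1,2]])
E
python3 - <<'E'
from h import *
s=read_state();print(s["t"],s["eef_pos"],s["tool_rot"])
for c in("side","top"):
    im=get_image(c);cv2.imwrite(f"pics/{c}0.png",im["image"][:,:,::-1]);print(c,im["pose"].round(3).tolist(),im["intrinsics"].tolist())
    for l in("stand","pointer_tip","stem","stem_tip","wheel","tyre","bottle","screwdriver","case","bar_mid","spoke_mid","hub"):
        try:
            for r in nets.regions_of(c,l)[:2]:
                P=cloud(im,r["mask"]);print(l,round(r["p"],2),np.round(r["xy"]),r["mask"].sum(),np.median(P,0).round(3),P.min(0).round(3),P.max(0).round(3))
        except Exception as e: print(l,e)
E
```

```text
0.0 [ 0.20181974 -0.53779803  0.23295546] [[-2.92609686e-04  3.51125964e-01 -9.36328186e-01]
 [ 1.84352073e-03 -9.36326446e-01 -3.51125887e-01]
 [-9.99998258e-01 -1.82888325e-03 -3.73329805e-04]]
side [[-0.984, 0.136, -0.113, 0.386], [-0.177, -0.781, 0.599, 0.769], [-0.007, 0.609, 0.793, 1.154], [0.0, 0.0, 0.0, 1.0]] [[456.40680636772265, 0.0, 319.81775722083927], [0.0, 456.40680636772265, 202.2439489589974], [0.0, 0.0, 1.0]]
stand 0.58 [330. 221.] 13799 [0.499 0.039 0.08 ] [ 0.293 -0.385 -0.01 ] [0.725 0.227 0.274]
pointer_tip 0.55 [331. 221.] 14028 [0.499 0.037 0.074] [ 0.294 -0.391 -0.01 ] [0.723 0.227 0.274]
stem 0.73 [328. 220.] 13748 [0.498 0.039 0.084] [ 0.293 -0.385 -0.008] [0.725 0.229 0.274]
stem_tip 0.36 [328. 220.] 13889 [0.499 0.037 0.08 ] [ 0.296 -0.385 -0.01 ] [0.725 0.229 0.274]
wheel 0.93 [328. 197.] 5955 [0.515 0.005 0.18 ] [ 0.392 -0.378 -0.01 ] [0.689 0.183 0.254]
tyre 0.96 [345. 210.] 3596 [0.48  0.033 0.189] [ 0.392 -0.35  -0.006] [0.691 0.183 0.254]
bottle 0.56 [363. 294.] 536 [0.382 0.226 0.081] [ 0.355  0.162 -0.007] [0.408 0.24  0.133]
bottle 0.33 [331. 222.
[... 1390 characters left out ...]
 -0.202 -0.007] [0.691 0.15  0.256]
bottle 0.62 [254. 259.] 287 [0.382 0.201 0.089] [ 0.356  0.184 -0.008] [0.405 0.231 0.135]
screwdriver 0.86 [321. 150.] 265 [0.724 0.014 0.022] [ 0.702 -0.03  -0.01 ] [0.755 0.063 0.033]
case 0.58 [440. 206.] 1329 [ 0.539 -0.343  0.027] [ 0.49  -0.421 -0.008] [ 0.59  -0.276  0.038]
case 0.19 [338. 217.] 14481 [ 0.502 -0.027  0.09 ] [ 0.296 -0.279 -0.005] [0.728 0.219 0.276]
bar_mid 0.56 [336. 218.] 14636 [ 0.501 -0.027  0.085] [ 0.296 -0.282 -0.008] [0.728 0.223 0.276]
spoke_mid 0.69 [336. 209.] 5976 [ 0.512 -0.022  0.194] [ 0.39  -0.199 -0.008] [0.688 0.141 0.256]
hub 0.66 [333. 216.] 14522 [ 0.501 -0.027  0.089] [ 0.294 -0.282 -0.005] [0.726 0.218 0.276]
```

```bash
python3 - <<'E'
import cv2
a=cv2.imread("pics/side0.png")[100:320,200:460];b=cv2.imread("pics/top0.png")[110:330,210:470]
cv2.imwrite("pics/ab.png",cv2.resize(cv2.vconcat([a,b]),None,fx=1.36*1,fy=1.36) if 0 else cv2.hconcat([cv2.resize(a,(400,338)),cv2.resize(b,(400,338))]))
E
```

```text
(no output)
```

View pics/ab.png

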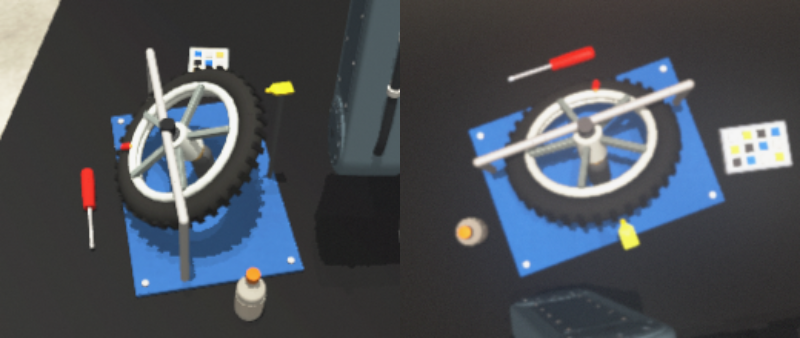

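```bash
cat >> h.py <<'E'
def frame(p):
    x,y,th=p;c,s=np.cos(th),np.sin(th);R=np.array([[c,-s,0],[s,c,0],[0,0,1]]);H=np.array([x,y,.15])
    n=R@[.5736,0,.8192];u=R@[-.8192,0,.5736];w=R@[0,-1,0]  # axle, up-slope(angle0), angle +90deg (-y)
    return H,n,u,w
def red(im):
    h=cv2.cvtColor(im["image"],cv2.COLOR_RGB2HSV).astype(int);return ((h[...,0]<6)|(h[...,0]>172))&(h[...,1]>170)&(h[...,2]>90)
def yellow(im):
    h=cv2.cvtColor(im["image"],cv2.COLOR_RGB2HSV).astype(int);return (abs(h[...,0]-29)<5)&(h[...,1]>150)&(h[...,2]>110)
E
python3 - <<'E'
from h import *
from scipy.optimize import least_squares
T=[];Y=[];Rd=[];ims={}
for c in("side","top"):
    im=ims[c]=get_image(c);m=max(nets.regions_of(c,"tyre"),key=lambda r:r["p"])["mask"]
    m=cv2.erode(m.astype(np.uint8),np.ones((3,3)))>0
    P=cloud(im,m&(im["image"].max(2)<70));T.append(P[(P[:,2]>.06)])
    P=cloud(im,yellow(im));P=P[P[:,2]>.2];Y.append(P);print(c,"yel",len(P),P.mean(0).round(4),P.min(0).round(3),P.max(0).round(3))
    P=cloud(im,red(im));P=P[(P[:,2]>.06)&(P[:,0]>.3)];Rd.append(P);print("red",len(P),P.mean(0) if len(P) else 0)
def res(p,P):
    H,n,u,w=frame(p);d=P-H;a=d@n;r=np.linalg.norm(d-np.outer(a,n),axis=1);return np.hypot(r-.136,a)-.0225
for P in T+[np.vstack(T)]:
    f=least_squares(res,[.5,-.02,.3],args=(P,),loss="soft_l1",f_scale=.003);print(len(P),f.x.round(4),np.degrees(f.x[2]).round(2),np.median(abs(f.fun)).round(4))
p=f.x;np.save("p.npy",p)
H,n,u,w=frame(p)
for c,y,r in zip(ims,Y,Rd):
    q=(y-H)@np.array([u,w,n]).T;print(c,"pointer u,w,n",q.mean(0).round(4),q.min(0).round(4),q.max(0).round(4))
    q=(r-H)@np.array([u,w,n]).T
    if len(q):print("red",q.mean(0).round(4),np.degrees(np.arctan2(q[:,1].mean(),q[:,0].mean())))
    im=ims[c];bl=(im["image"][...,2].astype(int)-im["image"][...,0]>70);C=cloud(im,bl);C=C[(C[:,2]<.03)]
    rr=cv2.minAreaRect(np.float32(C[:,:2]*1000));print("base",rr)
print("hub uvs",[proj(ims[c],H).round(1) for c in ims],[proj(ims[c],H+.048*n).round(1) for c in ims])
for name,P in [("bar",H+.066*n),("ptr",H-.142*np.r_[np.cos(p[2]),np.sin(p[2]),0]+[0,0,.118])]: print(name,P.round(4),[proj(ims[c],P).round(1) for c in ims])
E
```

```text
side yel 96 [ 0.3778 -0.0743  0.2696] [ 0.356 -0.091  0.265] [ 0.401 -0.059  0.273]
red 23 [ 0.65227027 -0.02644814  0.1096361 ]
top yel 71 [ 0.3705 -0.0799  0.2705] [ 0.356 -0.093  0.264] [ 0.4   -0.068  0.276]
red 22 [ 0.65285089 -0.03083919  0.11245129]
2747 [ 0.5311 -0.0195  0.3515] 20.14 0.0015
270 [ 0.5302 -0.0226  0.3404] 19.5 0.0015
3017 [ 0.531  -0.0197  0.351 ] 20.11 0.0016
side pointer u,w,n [ 0.2019 -0.0015  0.0047] [ 0.1816 -0.0146 -0.0071] [0.2184 0.0115 0.0189]
red [-0.1145  0.048   0.0309] 157.25875803815936
base ((469.06475830078125, -534.7401123046875), (1532.2235107421875, 456.0037536621094), 85.63524627685547)
top pointer u,w,n [0.2095 0.0014 0.0004] [ 0.1837 -0.0104 -0.0113] [0.2205 0.0127 0.0202]
red [-0.1121  0.0523  0.0327] 154.98114866002553
base ((476.8703308105469, -361.09442138671875), (1180.72119140625, 454.9241943359375), 84.62093353271484)
hub uvs [array([321.3, 193.7]), array([333.5, 205.4])] [array([311.4, 186.1]), array([329.9, 194.4])]
bar [ 0.5666 -0.0067  0.2041] [array([307.5, 183.2]), array([328.5, 190.1])]
ptr [ 0.3977 -0.0686  0.268 ] [array([374.1, 158.3]), array([353.9, 254.1])]
```

Call:
{"fn": "carry_out", "kwargs": {
  "rows": [
    {"dx":-40,"claw":-1},
    {"dx":-80,"ay":-0.1,"claw":-1},
    {"dx":-120,"ay":-0.2,"dz":-30,"claw":-1},
    {"dx":-140,"ay":-0.3,"dy":-20,"dz":-60,"claw":-1},
    {"dx":-140,"ay":-0.4,"dy":-40,"dz":-90,"claw":-1},
    {"dx":-140,"ay":-0.5,"dy":-60,"dz":-120,"claw":-1},
    {"dx":-140,"ay":-0.611,"dy":-80,"dz":-150,"claw":-1},
    {"dx":-140,"ay":-0.611,"dy":-80,"dz":-150,"claw":-1}
  ]
}}

```text
schema error: expected keys ax, ay, az, dx, dy, dz, claw
```

```bash
cat >> h.py <<'E'
from scipy.spatial.transform import Rotation as Ro
def delta(a,r,n_):
    s=read_state();p=np.load("p.npy");H,n,u,w=frame(p);a=np.radians(a)
    R=np.array(s["tool_rot"]);t=H+r*(np.cos(a)*u+np.sin(a)*w)+n_*n
    return (1000*R.T@(t-s["eef_pos"])).round(1)
def state():
    s=read_state();H,n,u,w=frame(np.load("p.npy"));R=np.array(s["tool_rot"]);G=np.stack([-n,w,u],1)
    q=(np.array(s["eef_pos"])-H)@np.stack([u,w,n],1)
    print("t",round(s["t"],2),"uwn mm",(1000*q).round(1),"ang",np.degrees(np.arctan2(q[1],q[0])).round(1),"r",np.hypot(*q[:2]).round(4),"rotvec to goal",Ro.from_matrix(R.T@G).as_rotvec().round(4),"F",np.round(s["contact_force"],1),"open",s["opening"],np.round(s["qpos"],1))
def stem_angle():
    H,n,u,w=frame(np.load("p.npy"))
    for c in("side","top"):
        im=get_image(c);P=cloud(im,red(im));q=(P-H)@np.stack([u,w,n],1);r=np.hypot(q[:,0],q[:,1]);q=q[(r>.09)&(r<.15)&(abs(q[:,2]-.028)<.03)]
        if len(q):print(c,len(q),"stem",np.degrees(np.arctan2(q[:,1].mean(),q[:,0].mean())).round(1),q.mean(0).round(4))
E
python3 - <<'E'
from h import *
p=np.load("p.npy");p[:]=[.531,-.0205,np.radians(20.0)];np.save("p.npy",p)
state();print(delta(12,.072,.125))
E
```

```text
t 1.5 uwn mm [ 446.5  374.1 -210.2] ang 40.0 r 0.5826 rotvec to goal [ 0.0094 -0.6109 -0.003 ] F [-0.6  0.7 -0.5] open 1.0020836060100742 [-81.3  10.4  92.1   0.   77.6 -11.8]
[ -58.9 -354.3 -503.8]
```

Call:
{"fn": "carry_out", "kwargs": {
  "rows": [
    {"ax":0,"ay":0,"az":0,"dx":-40,"dy":0,"dz":0,"claw":-1},
    {"ax":0,"ay":-0.1,"az":0,"dx":-80,"dy":0,"dz":0,"claw":-1},
    {"ax":0,"ay":-0.2,"az":0,"dx":-110,"dy":-10,"dz":-20,"claw":-1},
    {"ax":0,"ay":-0.3,"az":0,"dx":-130,"dy":-30,"dz":-50,"claw":-1},
    {"ax":0,"ay":-0.4,"az":0,"dx":-140,"dy":-50,"dz":-80,"claw":-1},
    {"ax":0,"ay":-0.5,"az":0,"dx":-140,"dy":-70,"dz":-110,"claw":-1},
    {"ax":0.009,"ay":-0.611,"az":0,"dx":-140,"dy":-90,"dz":-140,"claw":-1},
    {"ax":0.009,"ay":-0.611,"az":-0.003,"dx":-140,"dy":-100,"dz":-160,"claw":-1}
  ]
}}

```text
t: 2.17
eef_pos: [0.3195, -0.3842, 0.3722]
tool_rot: [[-0.543, 0.347, -0.765], [-0.199, -0.938, -0.285], [-0.816, -0.003, 0.578]]
contact_force: [0.8, -0.2, -2.1]
opening: -0.002
```

```bash
python3 - <<'E'
from h import *
state();print(delta(12,.072,.125))
E
```

```text
t 2.17 uwn mm [392.2 269.4  -3.3] ang 34.5 r 0.4758 rotvec to goal [ 0.0063  0.0057 -0.0008] F [ 0.8 -0.2 -2.1] open -0.0015372123545847125 [-44.8   8.7  84.7 -32.3 101.3  22.6]
[-130.4 -252.3 -322.6]
```

Call:
{"fn": "carry_out", "kwargs": {
  "rows": [
    {"ax":0,"ay":0,"az":0,"dx":-30,"dy":-10,"dz":-15,"claw":-1},
    {"ax":0,"ay":0,"az":0,"dx":-60,"dy":-25,"dz":-32,"claw":-1},
    {"ax":0,"ay":0,"az":0,"dx":-90,"dy":-45,"dz":-55,"claw":-1},
    {"ax":0,"ay":0,"az":0,"dx":-110,"dy":-65,"dz":-80,"claw":-1},
    {"ax":0,"ay":0,"az":0,"dx":-125,"dy":-85,"dz":-108,"claw":-1},
    {"ax":0,"ay":0,"az":0,"dx":-130,"dy":-108,"dz":-138,"claw":-1},
    {"ax":0,"ay":0,"az":0,"dx":-130,"dy":-130,"dz":-168,"claw":-1},
    {"ax":0.006,"ay":0.006,"az":0,"dx":-130,"dy":-150,"dz":-195,"claw":-1}
  ]
}}

```text
t: 2.83
eef_pos: [0.4864, -0.1653, 0.3677]
tool_rot: [[-0.534, 0.339, -0.775], [-0.195, -0.941, -0.277], [-0.823, 0.003, 0.568]]
contact_force: [-0.1, 0.1, 0.1]
opening: 0.002
```

```bash
python3 - <<'E'
from h import *
state();print(delta(12,.072,.125))
E
```

```text
t 2.83 uwn mm [199.7 120.9 125.9] ang 31.2 r 0.2334 rotvec to goal [-0.0046 -0.0064 -0.0006] F [-0.1  0.1  0.1] open 0.001622830488574915 [-19.2  18.8  72.9 -23.3 114.6  46.2]
[   1.6 -106.5 -128.8]
```

Call:
{"fn": "carry_out", "kwargs": {
  "rows": [
    {"ax":0,"ay":0,"az":0,"dx":0,"dy":-22,"dz":-27,"claw":-1},
    {"ax":0,"ay":0,"az":0,"dx":0,"dy":-44,"dz":-54,"claw":-1},
    {"ax":0,"ay":0,"az":0,"dx":0,"dy":-66,"dz":-80,"claw":-1},
    {"ax":0,"ay":0,"az":0,"dx":0,"dy":-86,"dz":-105,"claw":-1},
    {"ax":0,"ay":0,"az":0,"dx":0,"dy":-100,"dz":-122,"claw":-1},
    {"ax":0,"ay":0,"az":0,"dx":0,"dy":-106,"dz":-129,"claw":-1},
    {"ax":0,"ay":0,"az":0,"dx":0,"dy":-106,"dz":-129,"claw":-1}
  ]
}}

```text
t: 3.42
eef_pos: [0.5495, -0.0306, 0.2934]
tool_rot: [[-0.536, 0.34, -0.773], [-0.195, -0.94, -0.278], [-0.821, 0.002, 0.57]]
contact_force: [-0.0, -0.3, 0.2]
opening: 0.002
```

```bash
python3 - <<'E'
from h import *
state();print(delta(12,.072,.043));stem_angle()
im=get_image("wrist");H,n,u,w=frame(np.load("p.npy"))
a=im["image"][:,:,::-1].copy()
for d in(-24,48):
    e=np.radians(d+0)
    for r in(.03,.1):cv2.circle(a,tuple(int(x) for x in proj(im,H+r*(np.cos(e)*u+np.sin(e)*w)+.035*n)),4,(0,0,255),1)
im2=get_image("side");b=im2["image"][80:300,200:440,::-1]
cv2.imwrite("pics/w1.png",cv2.hconcat([cv2.resize(a,(480,300)),cv2.resize(b,(320,300))]))
E
```

```text
t 3.42 uwn mm [ 70.8  15.8 125.5] ang 12.6 r 0.0725 rotvec to goal [-0.0027 -0.0038 -0.0004] F [-0.  -0.3  0.2] open 0.001599426307062203 [ -6.9  28.5  68.2 -16.5 114.1  60.6]
[82.5 -0.9 -0. ]
side 21 stem 158.3 [-0.1138  0.0454  0.0321]
```

View pics/w1.png

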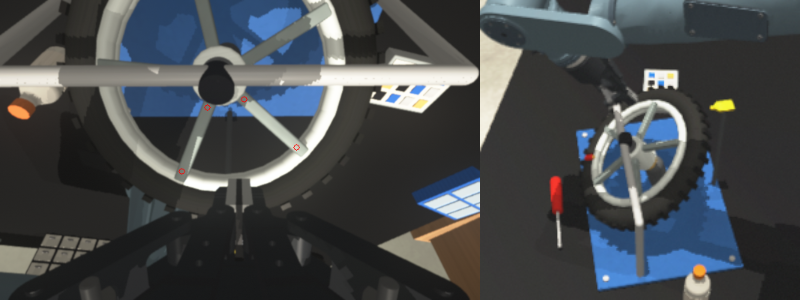

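Call:
{"fn": "carry_out", "kwargs": {
  "rows": [
    {"ax":0,"ay":0,"az":0,"dx":20,"dy":-1,"dz":0,"claw":-1},
    {"ax":0,"ay":0,"az":0,"dx":40,"dy":-1,"dz":0,"claw":-1},
    {"ax":0,"ay":0,"az":0,"dx":55,"dy":-1,"dz":0,"claw":-1},
    {"ax":0,"ay":0,"az":0,"dx":65,"dy":-1,"dz":0,"claw":-1},
    {"ax":0,"ay":0,"az":0,"dx":75,"dy":-1,"dz":0,"claw":-1},
    {"ax":0,"ay":0,"az":0,"dx":82,"dy":-1,"dz":0,"claw":-1},
    {"ax":0,"ay":0,"az":0,"dx":82,"dy":-1,"dz":0,"claw":-1}
  ]
}}

```text
t: 4.2
eef_pos: [0.5046, -0.0476, 0.2268]
tool_rot: [[-0.536, 0.337, -0.774], [-0.194, -0.942, -0.275], [-0.822, 0.003, 0.57]]
contact_force: [-0.5, -0.5, -0.6]
opening: 0.001
```

```bash
python3 - <<'E'
from h import *
state()
for a in range(6,-62,-6):print(a,delta(a,.073,.043))
E
```

```text
t 4.2 uwn mm [72.  16.4 43.3] ang 12.8 r 0.0738 rotvec to goal [-0.006  -0.0048  0.0009] F [-0.5 -0.5 -0.6] open 0.0009033757078148959 [ -8.9  25.9  79.7 -16.5 105.   61.6]
6 [ 0.3 -8.8  0.7]
0 [  0.3 -16.4   1.1]
-6 [  0.4 -24.    0.8]
-12 [  0.4 -31.6  -0.4]
-18 [  0.4 -39.   -2.3]
-24 [  0.4 -46.1  -5. ]
-30 [  0.4 -53.   -8.4]
-36 [  0.4 -59.4 -12.6]
-42 [  0.5 -65.4 -17.3]
-48 [  0.5 -70.8 -22.7]
-54 [  0.5 -75.6 -28.6]
-60 [  0.6 -79.8 -35. ]
```

Call:
{"fn": "carry_out", "kwargs": {
  "rows": [
    {"ax":0,"ay":0,"az":0,"dx":0,"dy":-6,"dz":0.5,"claw":-1},
    {"ax":0,"ay":0,"az":0,"dx":0,"dy":-12,"dz":1,"claw":-1},
    {"ax":0,"ay":0,"az":0,"dx":0,"dy":-18,"dz":1,"claw":-1},
    {"ax":0,"ay":0,"az":0,"dx":0,"dy":-24,"dz":1,"claw":-1},
    {"ax":0,"ay":0,"az":0,"dx":0,"dy":-30,"dz":0,"claw":-1},
    {"ax":0,"ay":0,"az":0,"dx":0,"dy":-35,"dz":-1,"claw":-1},
    {"ax":0,"ay":0,"az":0,"dx":0,"dy":-41,"dz":-3,"claw":-1},
    {"ax":0,"ay":0,"az":0,"dx":0,"dy":-46,"dz":-5,"claw":-1}
  ]
}}

```text
t: 4.87
eef_pos: [0.4937, -0.0016, 0.2243]
tool_rot: [[-0.534, 0.338, -0.775], [-0.195, -0.941, -0.276], [-0.823, 0.003, 0.569]]
contact_force: [-0.3, 0.0, -0.9]
opening: -0.001
```

```bash
python3 - <<'E'
from h import *
state()
for a in range(-24,-62,-6):print(a,delta(a,.073,.043))
stem_angle()
E
```

```text
t 4.87 uwn mm [ 66.  -30.5  44.5] ang -24.8 r 0.0728 rotvec to goal [-0.0053 -0.0059 -0.0003] F [-0.3  0.  -0.9] open -0.001043362271917708 [ -5.   25.   81.3 -14.5 105.3  65.4]
-24 [1.5 0.8 0.7]
-30 [ 1.5 -6.  -2.8]
-36 [  1.5 -12.4  -6.9]
-42 [  1.5 -18.4 -11.7]
-48 [  1.6 -23.8 -17. ]
-54 [  1.6 -28.6 -23. ]
-60 [  1.6 -32.8 -29.3]
side 23 stem 158.0 [-0.1143  0.0463  0.0319]
top 23 stem 155.3 [-0.1124  0.0517  0.033 ]
```

```bash
python3 - <<'E'
from h import *
im=get_image("wrist");H,n,u,w=frame(np.load("p.npy"))
a=im["image"][:,:,::-1].copy()
im2=get_image("side");b=im2["image"][100:250,250:410,::-1]
cv2.imwrite("pics/w2.png",cv2.hconcat([cv2.resize(a,(480,300)),cv2.resize(b,(320,300))]))
E
```

```text
(no output)
```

View pics/w2.png

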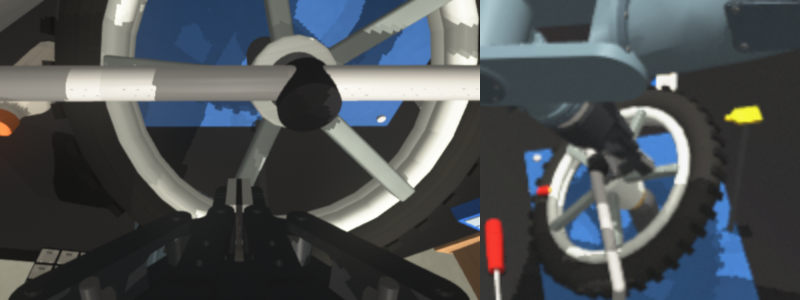

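```bash
python3 - <<'E'
from h import *
im=get_image("wrist");H,n,u,w=frame(np.load("p.npy"));s=read_state();R=np.array(s["tool_rot"])
for U,V in[(310,250),(328,250),(318,245),(310,270),(328,270),(345,280),(290,280),(340,220),(330,232)]:
    P=deproj(im,U,V);print(U,V,im["range_z"][V,U].round(3),"uwn",(1000*(P-H)@np.stack([u,w,n],1)).round(1),"tool",(1000*R.T@(P-s["eef_pos"])).round(1))
# finger extents in tool frame
P=cloud(im,np.ones((400,640),bool));q=1000*(P-s["eef_pos"])@R
m=(abs(q[:,1])<40)&(abs(q[:,2])<20)&(q[:,0]>-40)&(q[:,0]<45);
for lo in range(-40,45,5):
    k=q[m&(q[:,0]>=lo)&(q[:,0]<lo+5)]
    if len(k):print(lo,len(k),k.min(0).round(),k.max(0).round())
E
```

```text
310 250 0.135 uwn [ 55.2 -34.   61.2] tool [-16.8  -4.4 -11.1]
328 250 0.135 uwn [ 55.1 -26.6  61.4] tool [-17.    3.  -11.2]
318 245 0.141 uwn [ 55.4 -30.7  55.4] tool [-11.   -1.1 -10.9]
310 270 0.118 uwn [ 55.  -33.6  79.4] tool [-35.   -4.  -11.4]
328 270 0.117 uwn [ 54.8 -27.1  79.9] tool [-35.5   2.5 -11.7]
345 280 0.106 uwn [ 52.9 -21.9  90.6] tool [-46.1   7.7 -13.6]
290 280 0.107 uwn [ 53.  -39.8  90.3] tool [-45.9 -10.2 -13.5]
340 220 0.158 uwn [ 50.3 -20.   36.8] tool [  7.6   9.5 -15.9]
330 232 0.158 uwn [ 56.  -24.9  38.2] tool [  6.2   4.7 -10.2]
-40 698 [-40. -17. -13.] [-35.  15.  11.]
-35 223 [-35.  -7. -12.] [-30.  13.  -8.]
-30 355 [-30. -15. -12.] [-25.  13.  -7.]
-25 362 [-25. -14. -12.] [-20.  13.  -6.]
-20 320 [-20. -14. -12.] [-15.  13.  -7.]
-15 299 [-15. -14. -12.] [-10.  13.  -6.]
-10 235 [-10. -14. -12.] [-5. 12. -7.]
-5 33 [ -5.  -7. -12.] [ -3.   6. -11.]
5 718 [  5.  -3. -20.] [10. 15. -1.]
10 47 [ 10.  -4. -20.] [15. 13. -4.]
15 248 [ 15. -40. -20.] [20.  2. 20.]
20 174 [ 20. -40.   9.] [ 25. -26.  20.]
25 22 [ 25. -39.  11.] [ 28. -29.  19.]
30 1 [ 35. -37.  18.] [ 35. -37.  18.]
35 79 [ 35. -40.  14.] [ 40. -32.  20.]
40 16 [ 40. -40.  14.] [ 42. -34.  19.]
```

```bash
python3 - <<'E'
from h import *
H,n,u,w=frame(np.load("p.npy"));s=read_state();R=np.array(s["tool_rot"])
for c,zz in(("wrist",60),("side",90),("top",90)):
    im=get_image(c);P=cloud(im,np.ones((400,640),bool));q=1000*(P-s["eef_pos"])@R
    m=(abs(q[:,1])<100)&(abs(q[:,2])<zz)&(q[:,0]>-160)&(q[:,0]<40)&(im["image"].reshape(-1,3)[(im["range_z"]>0).ravel()].max(1)<95)
    print(c)
    for lo in range(-160,40,10):
        k=q[m&(q[:,0]>=lo)&(q[:,0]<lo+10)]
        if len(k):print(lo,len(k),k.min(0).round(),k.max(0).round())
im=get_image("side");print([proj(im,s["eef_pos"]+R[:,0]*d/1000).round(0) for d in(-100,-48,-4,0,25)])
a=im["image"][100:240,260:400,::-1]
cv2.imwrite("pics/s3.png",cv2.resize(a,(560,560),interpolation=cv2.INTER_CUBIC))
E
```

```text
wrist
-100 4226 [-99. -61. -21.] [-90.  60. -12.]
-90 15423 [-90. -63. -19.] [-80.  62.  -2.]
-80 12757 [-80. -59. -19.] [-70.  58.   7.]
-70 6357 [-70. -51. -18.] [-60.  50.   9.]
-60 6590 [-60. -42. -14.] [-50.  41.   9.]
-50 2532 [-50. -34. -14.] [-40.  34.  11.]
-40 2469 [-40. -17. -60.] [-30.  43.  11.]
-30 1987 [-30. -14. -60.] [-20.  43.  -7.]
-20 627 [-20. -14. -12.] [-10.  13.  -6.]
-10 269 [-10. -14. -58.] [-3. 18. -7.]
0 437 [  6.  -3. -49.] [10. 95. -2.]
10 1071 [  10. -100.  -53.] [ 20. 100.  60.]
20 6986 [  20. -100.  -55.] [ 30. 100.  60.]
30 41 [  30. -100.  -11.] [40. 57. 46.]
side
-160 85 [-160.  -42.  -31.] [-150.  -10.   34.]
-150 86 [-150.  -42.  -29.] [-140.   -5.   36.]
-140 87 [-140.  -42.  -32.] [-130.    2.   37.]
-130 41 [-130.  -40.  -12.] [-120.   -3.   35.]
-120 34 [-120.  -44.  -12.] [-111.  -22.   10.]
-110 62 [-110.  -44.  -12.] [-100.    5.   18.]
-100 59 [-100.  -62.  -12.] [-90.  20.  18.]
-90 75 [-90. -64. -14.] [-80.  15.  16.]
-80 46 [-80. -60.  -5.] [-70.  49.  16.]
-70 51 [-70. -52.  -9.] [-60.  46.  15.]
-60 38 [-60. -43. -11.] [-50.  40.  12
[... 624 characters left out ...]
  9.   -5.] [-100.   42.   22.]
-100 39 [-100.    7.    6.] [-90.  60.  21.]
-90 50 [-90.   3.   1.] [-80.  62.  20.]
-80 42 [-80.   3.  -7.] [-70.  59.  20.]
-70 43 [-70.  -4. -12.] [-60.  49.  17.]
-60 63 [-59.  -8. -11.] [-50.  44.  14.]
-50 49 [-50. -12.  -9.] [-41.  35.  15.]
-40 15 [-40. -13.  -6.] [-31.  13.  14.]
-30 14 [-28. -12.   3.] [-20.  14.  10.]
-20 6 [-17. -10.   3.] [-12.  13.   7.]
-10 3 [ -9. -11.   6.] [-7. 11.  6.]
0 4 [  5.  16. -33.] [  9.  22. -25.]
10 48 [ 13. -56. -65.] [20. 92. 76.]
20 655 [ 20. -63.  -6.] [ 30. 100.  90.]
30 208 [ 30. -66.  50.] [40. 99. 90.]
[array([312., 165.]), array([324., 175.]), array([333., 182.]), array([334., 183.]), array([339., 187.])]
```

View pics/s3.png

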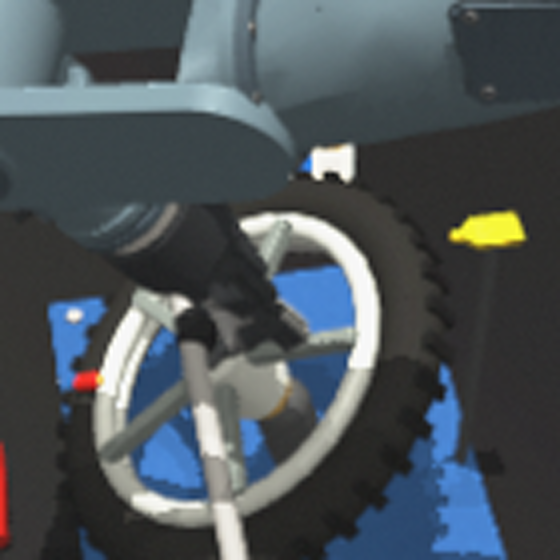

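Call:
{"fn": "carry_out", "kwargs": {
  "rows": [
    {"ax":0,"ay":0,"az":0,"dx":-10,"dy":0,"dz":0,"claw":-1},
    {"ax":0,"ay":0,"az":0,"dx":-10,"dy":20,"dz":3,"claw":-1},
    {"ax":0,"ay":0,"az":0,"dx":-10,"dy":40,"dz":5,"claw":-1},
    {"ax":0,"ay":0,"az":0,"dx":-8,"dy":46,"dz":5,"claw":-1},
    {"ax":0,"ay":0,"az":0,"dx":2,"dy":46,"dz":5,"claw":-1},
    {"ax":0,"ay":0,"az":0,"dx":12,"dy":46,"dz":5,"claw":-1},
    {"ax":0,"ay":0,"az":0,"dx":22,"dy":46,"dz":5,"claw":-1},
    {"ax":0,"ay":0,"az":0,"dx":29,"dy":46,"dz":5,"claw":-1}
  ]
}}

```text
t: 5.98
eef_pos: [0.4882, -0.052, 0.2018]
tool_rot: [[-0.536, 0.338, -0.773], [-0.194, -0.941, -0.277], [-0.821, 0.002, 0.571]]
contact_force: [-0.1, 0.9, 0.4]
opening: 0.001
```

```bash
python3 - <<'E'
from h import *
state()
for a in range(6,-62,-6):print(a,delta(a,.073,.015))
E
```

```text
t 5.98 uwn mm [71.5 15.  13.2] ang 11.8 r 0.0731 rotvec to goal [-0.0042 -0.0036  0.0009] F [-0.1  0.9  0.4] open 0.0005034617207589439 [ -9.5  25.4  83.5 -16.6 101.8  61.8]
6 [-1.8 -7.3  1.1]
0 [ -1.8 -15.    1.6]
-6 [ -1.8 -22.6   1.2]
-12 [ -1.8 -30.1   0. ]
-18 [ -1.8 -37.5  -1.9]
-24 [ -1.7 -44.7  -4.6]
-30 [ -1.7 -51.5  -8.1]
-36 [ -1.7 -57.9 -12.2]
-42 [ -1.7 -63.9 -17. ]
-48 [ -1.7 -69.3 -22.4]
-54 [ -1.6 -74.1 -28.3]
-60 [ -1.6 -78.3 -34.7]
```

Call:
{"fn": "carry_out", "kwargs": {
  "rows": [
    {"ax":0,"ay":0,"az":0,"dx":-1,"dy":-6,"dz":1,"claw":-1},
    {"ax":0,"ay":0,"az":0,"dx":-1,"dy":-12,"dz":1,"claw":-1},
    {"ax":0,"ay":0,"az":0,"dx":-1,"dy":-18,"dz":1,"claw":-1},
    {"ax":0,"ay":0,"az":0,"dx":-1,"dy":-23,"dz":1,"claw":-1},
    {"ax":0,"ay":0,"az":0,"dx":-1,"dy":-28,"dz":0,"claw":-1},
    {"ax":0,"ay":0,"az":0,"dx":-1,"dy":-33,"dz":-1,"claw":-1},
    {"ax":0,"ay":0,"az":0,"dx":-1,"dy":-38,"dz":-2,"claw":-1}
  ]
}}

```text
t: 6.57
eef_pos: [0.4795, -0.0159, 0.2033]
tool_rot: [[-0.533, 0.338, -0.775], [-0.195, -0.941, -0.276], [-0.823, 0.004, 0.568]]
contact_force: [1.5, -3.5, 0.3]
opening: 0.001
```

```bash
python3 - <<'E'
from h import *
state()
for a in range(-18,-62,-6):print(a,delta(a,.073,.014))
stem_angle()
E
```

```text
t 6.57 uwn mm [ 68.9 -22.   16.8] ang -17.7 r 0.0724 rotvec to goal [-0.0059 -0.0067 -0.001 ] F [ 1.5 -3.5  0.3] open 0.0008885880098282047 [ -6.4  24.4  84.7 -15.  102.2  64.9]
-18 [ 2.8 -0.6  0.5]
-24 [ 2.8 -7.7 -2.2]
-30 [  2.8 -14.6  -5.6]
-36 [  2.9 -21.   -9.7]
-42 [  2.9 -27.  -14.5]
-48 [  2.9 -32.4 -19.9]
-54 [  2.9 -37.3 -25.8]
-60 [  3.  -41.5 -32.2]
side 20 stem 146.8 [-0.1018  0.0667  0.0329]
top 21 stem 142.5 [-0.0979  0.0751  0.0325]
```

Call:
{"fn": "carry_out", "kwargs": {
  "rows": [
    {"ax":0,"ay":0,"az":0,"dx":1,"dy":-4,"dz":-1,"claw":-1},
    {"ax":0,"ay":0,"az":0,"dx":2,"dy":-9,"dz":-3,"claw":-1},
    {"ax":0,"ay":0,"az":0,"dx":2,"dy":-14,"dz":-5,"claw":-1},
    {"ax":0,"ay":0,"az":0,"dx":2,"dy":-19,"dz":-8,"claw":-1},
    {"ax":0,"ay":0,"az":0,"dx":2,"dy":-24,"dz":-12,"claw":-1},
    {"ax":0,"ay":0,"az":0,"dx":2,"dy":-29,"dz":-16,"claw":-1},
    {"ax":0,"ay":0,"az":0,"dx":2,"dy":-33,"dz":-21,"claw":-1},
    {"ax":0,"ay":0,"az":0,"dx":2,"dy":-37,"dz":-26,"claw":-1}
  ]
}}

```text
t: 7.33
eef_pos: [0.4858, 0.026, 0.1861]
tool_rot: [[-0.535, 0.338, -0.774], [-0.195, -0.941, -0.276], [-0.822, 0.003, 0.569]]
contact_force: [0.0, -2.2, 0.9]
opening: 0.005
```

```bash
python3 - <<'E'
from h import *
state()
print(delta(28,.073,.060))
stem_angle()
E
```

```text
t 7.33 uwn mm [ 42.5 -59.2  14.3] ang -54.3 r 0.0729 rotvec to goal [-0.0054 -0.0052 -0.0001] F [ 0.  -2.2  0.9] open 0.005438048535393286 [ -2.6  26.7  83.5 -13.  102.   68.6]
[-45.8  93.6  21.2]
top 1 stem 109.7 [-0.044   0.1227  0.0349]
```

Call:
{"fn": "carry_out", "kwargs": {
  "rows": [
    {"ax":0,"ay":0,"az":0,"dx":0,"dy":3,"dz":2,"claw":-1},
    {"ax":0,"ay":0,"az":0,"dx":-15,"dy":4,"dz":3,"claw":-1},
    {"ax":0,"ay":0,"az":0,"dx":-35,"dy":4,"dz":3,"claw":-1},
    {"ax":0,"ay":0,"az":0,"dx":-55,"dy":15,"dz":15,"claw":-1},
    {"ax":0,"ay":0,"az":0,"dx":-55,"dy":45,"dz":25,"claw":-1},
    {"ax":0,"ay":0,"az":0,"dx":-55,"dy":75,"dz":25,"claw":-1},
    {"ax":0,"ay":0,"az":0,"dx":-55,"dy":97,"dz":18,"claw":-1},
    {"ax":0,"ay":0,"az":0,"dx":-55,"dy":97,"dz":18,"claw":-1}
  ]
}}

```text
t: 8.1
eef_pos: [0.535, -0.064, 0.2421]
tool_rot: [[-0.534, 0.334, -0.777], [-0.193, -0.942, -0.273], [-0.823, 0.005, 0.568]]
contact_force: [-0.5, 0.2, -1.0]
opening: 0.0
```

```bash
cat >> h.py <<'E'
def spokes(save=None):
    # template: depth of wrist points at n 30..40mm (spoke faces), histogram of angles in annulus
    H,n,u,w=frame(np.load("p.npy"))
    for c in("wrist","top","side"):
        im=get_image(c);P=cloud(im,np.ones((400,640),bool));q=(P-H)@np.stack([u,w,n],1)
        r=np.hypot(q[:,0],q[:,1]);k=(r>.045)&(r<.095)&(abs(q[:,2]-.034)<.006);a=np.degrees(np.arctan2(q[k,1],q[k,0]))
        z=np.exp(1j*np.radians(5*a)).mean() if k.any() else 0
        h,e=np.histogram(a,bins=np.arange(-180,181,6));print(c,k.sum(),"spoke mod72",(np.degrees(np.angle(z))/5).round(1),"conc",abs(z).round(2),{int(x):int(y) for x,y in zip(e,h) if y>max(3,.04*k.sum())})
        if c=="wrist" and save: cv2.imwrite(save,im["image"][:,:,::-1])
E
python3 - <<'E'
from h import *
state();stem_angle();spokes("pics/w4.png")
E
```

```text
t 8.1 uwn mm [61.9 42.2 69.1] ang 34.3 r 0.0749 rotvec to goal [-0.0095 -0.0069  0.0009] F [-0.5  0.2 -1. ] open 0.0002475352225090296 [ -9.9  28.7  73.9 -17.2 107.6  59.9]
side 23 stem 109.9 [-0.042   0.1164  0.031 ]
wrist 8878 spoke mod72 1.1 conc 0.96 {-150: 683, -144: 746, -78: 902, -72: 1098, -6: 549, 0: 1062, 66: 601, 72: 1273, 138: 684, 144: 605}
top 124 spoke mod72 1.6 conc 0.96 {-6: 18, 0: 41, 6: 9, 66: 29, 72: 23}
side 337 spoke mod72 1.2 conc 0.94 {-150: 23, -144: 45, -138: 16, -78: 33, -72: 30, -6: 45, 0: 26, 66: 22, 72: 25, 144: 28, 150: 20}
```

Call:
{"fn": "carry_out", "kwargs": {
  "rows": [
    {"ax":0,"ay":0,"az":0,"dx":10,"dy":2,"dz":-3,"claw":-1},
    {"ax":0,"ay":0,"az":0,"dx":20,"dy":2,"dz":-3,"claw":-1},
    {"ax":0,"ay":0,"az":0,"dx":30,"dy":2,"dz":-3,"claw":-1},
    {"ax":0,"ay":0,"az":0,"dx":40,"dy":2,"dz":-3,"claw":-1},
    {"ax":0,"ay":0,"az":0,"dx":48,"dy":2,"dz":-3,"claw":-1},
    {"ax":0,"ay":0,"az":0,"dx":54,"dy":2,"dz":-3,"claw":-1},
    {"ax":0,"ay":0,"az":0,"dx":54,"dy":2,"dz":-3,"claw":-1}
  ]
}}

```text
t: 8.93
eef_pos: [0.5067, -0.0718, 0.1948]
tool_rot: [[-0.537, 0.337, -0.773], [-0.194, -0.941, -0.276], [-0.821, 0.002, 0.571]]
contact_force: [-0.5, -0.8, 0.0]
opening: -0.002
```

```bash
python3 - <<'E'
from h import *
state()
for a in range(34,-50,-6):print(a,delta(a,.073,.015))
E
```

```text
t 8.93 uwn mm [58.8 39.9 13.6] ang 34.1 r 0.071 rotvec to goal [-0.0051 -0.0036  0.0012] F [-0.5 -0.8  0. ] open -0.0016019175724747588 [-10.9  28.   80.6 -17.3 101.6  60.5]
34 [-1.4  1.   1.7]
28 [-1.4 -5.6  5.7]
22 [ -1.4 -12.5   9. ]
16 [ -1.4 -19.7  11.5]
10 [ -1.4 -27.1  13.2]
4 [ -1.4 -34.7  14.2]
-2 [ -1.4 -42.3  14.4]
-8 [ -1.4 -50.   13.8]
-14 [ -1.4 -57.5  12.3]
-20 [ -1.4 -64.8  10.1]
-26 [ -1.4 -71.8   7.2]
-32 [ -1.3 -78.5   3.5]
-38 [ -1.3 -84.8  -0.8]
-44 [ -1.3 -90.6  -5.8]
```

Call:
{"fn": "carry_out", "kwargs": {
  "rows": [
    {"ax":0,"ay":0,"az":0,"dx":0,"dy":-6,"dz":5,"claw":-1},
    {"ax":0,"ay":0,"az":0,"dx":0,"dy":-12,"dz":8,"claw":-1},
    {"ax":0,"ay":0,"az":0,"dx":0,"dy":-18,"dz":11,"claw":-1},
    {"ax":0,"ay":0,"az":0,"dx":0,"dy":-24,"dz":12,"claw":-1},
    {"ax":0,"ay":0,"az":0,"dx":0,"dy":-30,"dz":13,"claw":-1},
    {"ax":0,"ay":0,"az":0,"dx":0,"dy":-36,"dz":14,"claw":-1},
    {"ax":0,"ay":0,"az":0,"dx":0,"dy":-42,"dz":14,"claw":-1},
    {"ax":0,"ay":0,"az":0,"dx":0,"dy":-48,"dz":14,"claw":-1}
  ]
}}

```text
t: 9.6
eef_pos: [0.4809, -0.0299, 0.2042]
tool_rot: [[-0.534, 0.338, -0.775], [-0.195, -0.941, -0.276], [-0.823, 0.004, 0.569]]
contact_force: [1.3, -2.6, -0.0]
opening: 0.001
```

```bash
python3 - <<'E'
from h import *
state()
for a in range(-10,-50,-4):print(a,delta(a,.073,.014))
E
```

```text
t 9.6 uwn mm [72.3 -8.3 15.6] ang -6.6 r 0.0727 rotvec to goal [-0.0057 -0.0061 -0.0006] F [ 1.3 -2.6 -0. ] open 0.0007393568853188498 [ -7.6  24.4  84.6 -15.7 102.1  63.7]
-10 [ 1.6 -4.4 -0.3]
-14 [ 1.6 -9.3 -1.4]
-18 [  1.6 -14.3  -2.7]
-22 [  1.6 -19.1  -4.5]
-26 [  1.6 -23.7  -6.5]
-30 [  1.6 -28.2  -8.9]
-34 [  1.6 -32.6 -11.5]
-38 [  1.6 -36.7 -14.5]
-42 [  1.6 -40.6 -17.8]
-46 [  1.7 -44.3 -21.3]
```

Call:
{"fn": "carry_out", "kwargs": {
  "rows": [
    {"ax":0,"ay":0,"az":0,"dx":1,"dy":-5,"dz":0,"claw":-1},
    {"ax":0,"ay":0,"az":0,"dx":1,"dy":-11,"dz":-2,"claw":-1},
    {"ax":0,"ay":0,"az":0,"dx":1,"dy":-17,"dz":-4,"claw":-1},
    {"ax":0,"ay":0,"az":0,"dx":1,"dy":-23,"dz":-6,"claw":-1},
    {"ax":0,"ay":0,"az":0,"dx":1,"dy":-28,"dz":-9,"claw":-1},
    {"ax":0,"ay":0,"az":0,"dx":1,"dy":-33,"dz":-12,"claw":-1},
    {"ax":0,"ay":0,"az":0,"dx":1,"dy":-37,"dz":-15,"claw":-1},
    {"ax":0,"ay":0,"az":0,"dx":1,"dy":-40,"dz":-18,"claw":-1}
  ]
}}

```text
t: 10.27
eef_pos: [0.4808, 0.0127, 0.1925]
tool_rot: [[-0.535, 0.338, -0.774], [-0.195, -0.941, -0.276], [-0.822, 0.003, 0.569]]
contact_force: [-0.6, -3.1, 0.1]
opening: 0.004
```

Call:
{"fn": "carry_out", "kwargs": {
  "rows": [
    {"ax":0,"ay":0,"az":0,"dx":0,"dy":3,"dz":2,"claw":-1},
    {"ax":0,"ay":0,"az":0,"dx":-15,"dy":4,"dz":3,"claw":-1},
    {"ax":0,"ay":0,"az":0,"dx":-35,"dy":4,"dz":3,"claw":-1},
    {"ax":0,"ay":0,"az":0,"dx":-55,"dy":15,"dz":12,"claw":-1},
    {"ax":0,"ay":0,"az":0,"dx":-55,"dy":45,"dz":16,"claw":-1},
    {"ax":0,"ay":0,"az":0,"dx":-55,"dy":75,"dz":14,"claw":-1},
    {"ax":0,"ay":0,"az":0,"dx":-55,"dy":97,"dz":1,"claw":-1},
    {"ax":0,"ay":0,"az":0,"dx":-55,"dy":97,"dz":1,"claw":-1}
  ]
}}

```text
t: 10.93
eef_pos: [0.5435, -0.0723, 0.2376]
tool_rot: [[-0.535, 0.334, -0.776], [-0.193, -0.942, -0.273], [-0.823, 0.004, 0.569]]
contact_force: [0.4, -0.0, -0.3]
opening: -0.004
```

```bash
python3 - <<'E'
from h import *
state();stem_angle();spokes("pics/w5.png")
E
```

```text
t 10.93 uwn mm [55.1 52.9 68.4] ang 43.8 r 0.0764 rotvec to goal [-0.0086 -0.0059  0.0016] F [ 0.4 -0.  -0.3] open -0.00386261273967888 [-10.4  30.   72.5 -17.5 107.5  59.3]
side 26 stem 49.7 [0.0794 0.0935 0.0304]
top 27 stem 49.4 [0.0825 0.0964 0.032 ]
wrist 7977 spoke mod72 13.5 conc 0.95 {-138: 1276, -132: 1540, -66: 639, -60: 1137, 6: 351, 12: 887, 18: 449, 150: 644, 156: 608}
top 114 spoke mod72 14.0 conc 0.96 {6: 19, 12: 44, 18: 11, 78: 20, 84: 17}
side 346 spoke mod72 13.8 conc 0.94 {-138: 21, -132: 44, -66: 32, -60: 26, 6: 49, 12: 30, 78: 17, 84: 35, 156: 27, 162: 32}
```

View pics/w5.png

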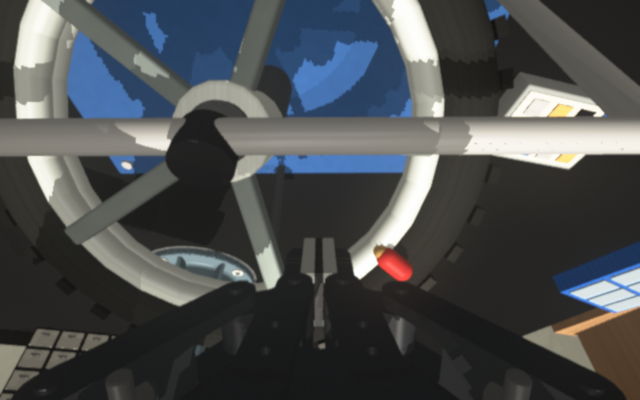

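Call:
{"fn": "carry_out", "kwargs": {
  "rows": [
    {"ax":0,"ay":0,"az":0,"dx":10,"dy":1,"dz":-5,"claw":-1},
    {"ax":0,"ay":0,"az":0,"dx":20,"dy":1,"dz":-5,"claw":-1},
    {"ax":0,"ay":0,"az":0,"dx":30,"dy":1,"dz":-5,"claw":-1},
    {"ax":0,"ay":0,"az":0,"dx":40,"dy":1,"dz":-5,"claw":-1},
    {"ax":0,"ay":0,"az":0,"dx":48,"dy":1,"dz":-5,"claw":-1},
    {"ax":0,"ay":0,"az":0,"dx":53,"dy":1,"dz":-5,"claw":-1},
    {"ax":0,"ay":0,"az":0,"dx":53,"dy":1,"dz":-5,"claw":-1}
  ]
}}

```text
t: 11.77
eef_pos: [0.5169, -0.0788, 0.1913]
tool_rot: [[-0.536, 0.337, -0.774], [-0.194, -0.941, -0.276], [-0.821, 0.002, 0.57]]
contact_force: [0.3, 0.3, -0.6]
opening: 0.001
```

```bash
python3 - <<'E'
from h import *
state()
for a in range(40,-24,-4):print(a,delta(a,.072,.015))
E
```

```text
t 11.77 uwn mm [50.9 50.  14.8] ang 44.5 r 0.0713 rotvec to goal [-0.0052 -0.0038  0.0012] F [ 0.3  0.3 -0.6] open 0.0011130375748544332 [-11.3  29.5  79.  -17.6 101.7  60.1]
40 [-0.2 -3.7  4.3]
36 [-0.2 -7.6  7.4]
32 [ -0.2 -11.8  10.3]
28 [ -0.2 -16.1  12.8]
24 [ -0.2 -20.6  15. ]
20 [ -0.2 -25.3  16.9]
16 [ -0.2 -30.   18.5]
12 [ -0.2 -34.9  19.8]
8 [ -0.2 -39.8  20.6]
4 [ -0.2 -44.8  21.2]
0 [ -0.2 -49.9  21.4]
-4 [ -0.2 -54.9  21.3]
-8 [ -0.2 -59.9  20.8]
-12 [ -0.2 -64.8  19.9]
-16 [ -0.2 -69.7  18.7]
-20 [ -0.2 -74.5  17.2]
```

Call:
{"fn": "carry_out", "kwargs": {
  "rows": [
    {"ax":0,"ay":0,"az":0,"dx":0,"dy":-6,"dz":6,"claw":-1},
    {"ax":0,"ay":0,"az":0,"dx":0,"dy":-12,"dz":10,"claw":-1},
    {"ax":0,"ay":0,"az":0,"dx":0,"dy":-18,"dz":14,"claw":-1},
    {"ax":0,"ay":0,"az":0,"dx":0,"dy":-24,"dz":16,"claw":-1},
    {"ax":0,"ay":0,"az":0,"dx":0,"dy":-30,"dz":18,"claw":-1},
    {"ax":0,"ay":0,"az":0,"dx":0,"dy":-36,"dz":20,"claw":-1},
    {"ax":0,"ay":0,"az":0,"dx":0,"dy":-42,"dz":21,"claw":-1},
    {"ax":0,"ay":0,"az":0,"dx":0,"dy":-47,"dz":21,"claw":-1}
  ]
}}

```text
t: 12.43
eef_pos: [0.4857, -0.0396, 0.2046]
tool_rot: [[-0.534, 0.338, -0.775], [-0.195, -0.941, -0.276], [-0.823, 0.003, 0.569]]
contact_force: [2.7, -2.5, -1.2]
opening: -0.0
```

Call:
{"fn": "carry_out", "kwargs": {
  "rows": [
    {"ax":0,"ay":0,"az":0,"dx":0,"dy":-3,"dz":0,"claw":-1},
    {"ax":0,"ay":0,"az":0,"dx":0,"dy":-6,"dz":0,"claw":-1},
    {"ax":0,"ay":0,"az":0,"dx":0,"dy":-9,"dz":-1,"claw":-1},
    {"ax":0,"ay":0,"az":0,"dx":0,"dy":-11,"dz":-1,"claw":-1},
    {"ax":0,"ay":0,"az":0,"dx":0,"dy":-11,"dz":-1,"claw":-1},
    {"ax":0,"ay":0,"az":0,"dx":0,"dy":-11,"dz":-1,"claw":-1}
  ]
}}

```text
t: 12.93
eef_pos: [0.4828, -0.0293, 0.2035]
tool_rot: [[-0.535, 0.338, -0.774], [-0.194, -0.941, -0.276], [-0.822, 0.002, 0.569]]
contact_force: [0.4, -0.0, -0.0]
opening: 0.002
```

```bash
python3 - <<'E'
from h import *
state();stem_angle();spokes()
E
```

```text
t 12.93 uwn mm [70.3 -8.2 16.2] ang -6.7 r 0.0708 rotvec to goal [-0.0051 -0.0052  0.0007] F [ 0.4 -0.  -0. ] open 0.0021853836761869757 [ -7.6  24.7  84.2 -15.6 102.2  63.7]
side 34 stem 10.7 [0.1215 0.0229 0.0302]
top 22 stem 11.4 [0.1261 0.0255 0.0328]
wrist 9647 spoke mod72 -24.1 conc 0.89 {-102: 573, -30: 1325, -24: 1044, 42: 1849, 48: 1685, 114: 1304, 120: 717}
top 142 spoke mod72 -21.3 conc 0.78 {-30: 13, -24: 28, -18: 6, -12: 6, -6: 13, 42: 35, 48: 20, 114: 7, 120: 8}
side 270 spoke mod72 -23.4 conc 0.91 {-174: 23, -168: 44, -102: 21, -96: 33, -36: 24, -30: 39, -24: 18, 120: 23}
```

Call:
{"fn": "carry_out", "kwargs": {
  "rows": [
    {"ax":0,"ay":0,"az":0,"dx":0,"dy":-2,"dz":0,"claw":-1},
    {"ax":0,"ay":0,"az":0,"dx":0,"dy":-4,"dz":0,"claw":-1},
    {"ax":0,"ay":0,"az":0,"dx":0,"dy":-6,"dz":-1,"claw":-1},
    {"ax":0,"ay":0,"az":0,"dx":0,"dy":-8,"dz":-1,"claw":-1},
    {"ax":0,"ay":0,"az":0,"dx":0,"dy":-10,"dz":-2,"claw":-1},
    {"ax":0,"ay":0,"az":0,"dx":0,"dy":-10,"dz":-2,"claw":-1},
    {"ax":0,"ay":0,"az":0,"dx":0,"dy":-10,"dz":-2,"claw":-1}
  ]
}}

```text
t: 13.77
eef_pos: [0.4811, -0.0192, 0.2025]
tool_rot: [[-0.535, 0.338, -0.774], [-0.194, -0.941, -0.277], [-0.822, 0.002, 0.569]]
contact_force: [0.2, -0.1, -0.1]
opening: 0.003
```

```bash
cat >> h.py <<'E'
def fit():
    # spoke pattern from the unobstructed spokes only (drop points above 37mm and the dark finger)
    H,n,u,w=frame(np.load("p.npy"))
    for c in("wrist","side","top"):
        im=get_image(c);v=im["image"].max(2)>70;P=cloud(im,v);q=(P-H)@np.stack([u,w,n],1)
        r=np.hypot(q[:,0],q[:,1]);k=(r>.045)&(r<.098)&(abs(q[:,2]-.035)<.005);a=np.degrees(np.arctan2(q[k,1],q[k,0]))
        out=[]
        for g in(36,108,180,252,324):
            d=(a-g+180)%360-180;d=d[abs(d)<14]
            if len(d)>15:out.append((g,len(d),round(float(np.median(d)),1)))
        print(c,out)
E
python3 - <<'E'
from h import *
state();stem_angle();fit()
E
```

```text
t 13.77 uwn mm [ 68.2 -18.3  16.3] ang -15.1 r 0.0706 rotvec to goal [-0.0049 -0.0056  0.0005] F [ 0.2 -0.1 -0.1] open 0.002688594667728079 [ -6.7  24.6  84.5 -15.1 102.2  64.5]
side 33 stem 2.6 [0.1244 0.0057 0.0304]
top 21 stem 3.4 [0.127  0.0076 0.0325]
wrist [(36, 3686, 3.3), (108, 4929, 3.3), (252, 5082, 2.0), (324, 2778, 2.6)]
side [(36, 27, 0.5), (180, 72, 6.3), (324, 70, 0.2)]
top [(36, 68, 3.5), (108, 18, -3.2), (324, 39, 5.1)]
```

Call:
{"fn": "carry_out", "kwargs": {
  "rows": [
    {"ax":0,"ay":0,"az":0,"dx":0,"dy":-1.5,"dz":-0.5,"claw":-1},
    {"ax":0,"ay":0,"az":0,"dx":0,"dy":-2.5,"dz":-0.7,"claw":-1},
    {"ax":0,"ay":0,"az":0,"dx":0,"dy":-3.5,"dz":-1,"claw":-1},
    {"ax":0,"ay":0,"az":0,"dx":0,"dy":-3.5,"dz":-1,"claw":-1},
    {"ax":0,"ay":0,"az":0,"dx":0,"dy":-3.5,"dz":-1,"claw":-1},
    {"ax":0,"ay":0,"az":0,"dx":0,"dy":-3.5,"dz":-1,"claw":-1}
  ]
}}

```text
t: 14.52
eef_pos: [0.4809, -0.0161, 0.2019]
tool_rot: [[-0.534, 0.338, -0.775], [-0.195, -0.941, -0.276], [-0.823, 0.003, 0.569]]
contact_force: [0.8, -1.8, -0.4]
opening: 0.0
```

```bash
python3 - <<'E'
from h import *
state();stem_angle();fit()
E
```

```text
t 14.52 uwn mm [ 67.2 -21.3  16.4] ang -17.6 r 0.0704 rotvec to goal [-0.0056 -0.0059 -0.0001] F [ 0.8 -1.8 -0.4] open 6.141671569297512e-05 [ -6.4  24.7  84.5 -15.  102.2  64.9]
side 31 stem -0.3 [ 0.1246 -0.0007  0.0312]
top 23 stem 1.2 [0.127  0.0026 0.0322]
wrist [(36, 3651, 0.9), (108, 5019, 1.8), (252, 5560, 0.1), (324, 2908, 0.5)]
side [(36, 28, -0.3), (180, 74, 4.5), (324, 70, -1.8)]
top [(36, 74, 0.8), (108, 24, -2.9), (324, 46, 3.2)]
```

Call:
{"fn": "carry_out", "kwargs": {
  "rows": [
    {"ax":0,"ay":0,"az":0,"dx":0,"dy":-0.6,"dz":0,"claw":-1},
    {"ax":0,"ay":0,"az":0,"dx":0,"dy":-0.6,"dz":0,"claw":-1},
    {"ax":0,"ay":0,"az":0,"dx":0,"dy":-0.6,"dz":0,"claw":-1},
    {"ax":0,"ay":0,"az":0,"dx":0,"dy":5,"dz":1,"claw":-1},
    {"ax":0,"ay":0,"az":0,"dx":0,"dy":10,"dz":2,"claw":-1},
    {"ax":0,"ay":0,"az":0,"dx":-20,"dy":10,"dz":2,"claw":-1},
    {"ax":0,"ay":0,"az":0,"dx":-40,"dy":10,"dz":2,"claw":-1},
    {"ax":0,"ay":0,"az":0,"dx":-65,"dy":10,"dz":2,"claw":-1}
  ]
}}

```text
t: 15.43
eef_pos: [0.5169, -0.0137, 0.2564]
tool_rot: [[-0.537, 0.337, -0.773], [-0.194, -0.942, -0.276], [-0.821, 0.002, 0.571]]
contact_force: [1.1, 0.1, -0.3]
opening: -0.001
```

```bash
python3 - <<'E'
from h import *
state();stem_angle();fit();spokes("pics/w6.png")
p=np.load("p.npy");H,n,u,w=frame(p)
for c in("side","top"):
    im=get_image(c);P=cloud(im,yellow(im));P=P[P[:,2]>.24];q=(P-H)@np.stack([u,w,n],1)
    print(c,"pointer uwn",q.mean(0).round(4),"w range",q[:,1].min().round(4),q[:,1].max().round(4),[ (round(float(x),3),q[abs(q[:,0]-x)<.004,1].mean().round(4)) for x in(.187,.195,.203,.211) if (abs(q[:,0]-x)<.004).any()])
E
```

```text
t 15.43 uwn mm [ 70.  -11.2  80.9] ang -9.1 r 0.0709 rotvec to goal [-0.0054 -0.0035  0.0017] F [ 1.1  0.1 -0.3] open -0.0014845066254221455 [ -5.9  26.1  75.9 -15.2 109.4  63.4]
side 30 stem -0.4 [ 0.1244 -0.0009  0.0308]
top 21 stem 1.0 [0.1285 0.0023 0.033 ]
wrist [(36, 1650, 1.0), (108, 2243, 1.4), (180, 445, 0.9), (252, 2193, -0.1), (324, 1618, 0.3)]
side [(36, 48, -1.2), (180, 73, 3.7), (324, 73, -2.6)]
top [(36, 82, 0.6), (108, 24, -4.3), (324, 76, 2.5)]
wrist 8114 spoke mod72 -35.4 conc 0.96 {-114: 1096, -108: 1082, -42: 762, -36: 815, 30: 664, 36: 909, 102: 808, 108: 1314}
top 190 spoke mod72 -35.0 conc 0.94 {-42: 21, -36: 45, -30: 15, 30: 36, 36: 36, 102: 25}
side 212 spoke mod72 -35.6 conc 0.93 {-180: 40, -174: 19, -48: 11, -42: 43, -36: 19, 30: 30, 36: 14, 174: 14}
side pointer uwn [ 0.2016 -0.0019  0.0047] w range -0.0134 0.01 [(0.187, np.float64(-0.0021)), (0.195, np.float64(-0.0032)), (0.203, np.float64(-0.0011)), (0.211, np.float64(-0.002))]
top pointer uwn [0.2083 0.0006 0.0011] w range -0.0108 0.013 [(0.187, np.float64(-0.0)), (0.195, np.float64(-0.0007)), (0.203, np.float64(-0.0018)), (0.211, np.float64(0.001))]
```

View pics/w6.png

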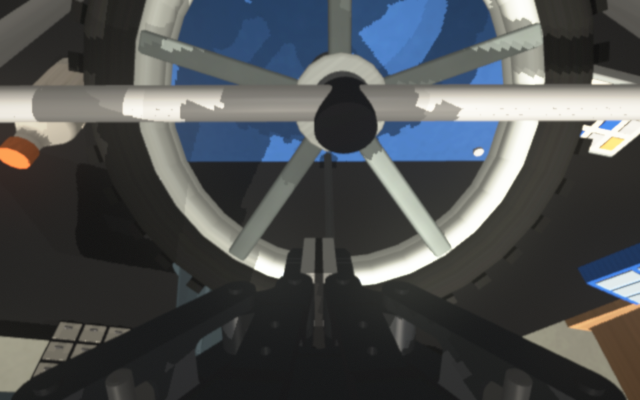

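Call:
{"fn": "carry_out", "kwargs": {
  "rows": [
    {"ax":0,"ay":0,"az":0,"dx":-30,"dy":0,"dz":0,"claw":-1},
    {"ax":0,"ay":0,"az":0,"dx":-60,"dy":0,"dz":0,"claw":-1},
    {"ax":0,"ay":0,"az":0,"dx":-90,"dy":0,"dz":0,"claw":-1},
    {"ax":0,"ay":0,"az":0,"dx":-100,"dy":0,"dz":0,"claw":-1},
    {"ax":0,"ay":0,"az":0,"dx":-100,"dy":0,"dz":0,"claw":-1},
    {"ax":0,"ay":0,"az":0,"dx":-100,"dy":0,"dz":0,"claw":-1}
  ]
}}

```text
t: 16.43
eef_pos: [0.5708, 0.006, 0.3383]
tool_rot: [[-0.535, 0.338, -0.775], [-0.195, -0.941, -0.276], [-0.822, 0.003, 0.569]]
contact_force: [-0.1, -0.7, -0.2]
opening: 0.001
```

```bash
python3 - <<'E'
from h import *
state();stem_angle();spokes("pics/w7.png");print(job.sign_off())
E
```

```text
t 16.43 uwn mm [ 69.9 -11.3 180.9] ang -9.2 r 0.0708 rotvec to goal [-0.0054 -0.0057 -0.0002] F [-0.1 -0.7 -0.2] open 0.0009830828943986362 [ -3.9  30.2  60.7 -15.5 120.5  62.3]
side 30 stem -0.5 [ 0.1244 -0.001   0.0309]
top 21 stem 1.0 [0.1286 0.0023 0.0331]
wrist 4113 spoke mod72 -35.3 conc 0.96 {-180: 409, -114: 458, -108: 446, -42: 350, -36: 379, 30: 296, 36: 422, 102: 336, 108: 541, 174: 302}
top 228 spoke mod72 -34.9 conc 0.94 {-108: 13, -42: 20, -36: 43, -30: 15, 30: 37, 36: 40, 102: 22}
side 250 spoke mod72 -35.5 conc 0.92 {-180: 41, -174: 26, -42: 44, -36: 18, 30: 47, 36: 28, 174: 12}
the job is handed in; nothing more can be done
None
```

I turned the wheel about 156° in three spoke pushes with the closed fingertips, so the valve stem now points at the yellow pointer. I then lifted the hand straight out along the axle and handed the job in at about 16.5 s.

- **Stem position:** the red cap reads −0.5° in the side camera and +1.0° in the top camera. The spokes give between 0.5° and 1.1°. The views disagree by about 1.5°, so I take the stem to be within about 1° of the pointer.
- **Wheel at rest:** the readings stayed the same within 0.1–0.2° between the hand leaving the wheel and handing in.
- **Hand clear:** the fingertips ended roughly 18 cm out from the wheel's mid-plane, with no contact force reading.
- **Forces:** wrist readings at the end of each move stayed under about 4 N.
- **First stroke missed:** it passed above the spokes, because the closed fingertips ended about 25–29 mm short of the stated position. I measured this with the wrist camera and went about 30 mm deeper; the wheel did not move and the force stayed near zero.
- **Not checked:** I did not measure wheel lift, or re-measure the bottle, screwdriver and case at the end. No move went near those objects, and the force readings gave no sign that the tyre or stem was touched.

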